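# Clamp the air cylinder's cradle down with the wing nut

## Robot

A 6-joint arm with a two-finger parallel gripper is mounted at the origin on the work surface. World frame = base frame: x ahead of the robot, y to its left, z up, the work surface at z = 0. Lengths are in m, angles in rad, forces in N, time in s.
With the tool pointing down it reaches from about 0.275 to 0.75 m from the base axis. Payload 10.2 kg.
Tool frame: the origin (TCP) lies midway between the tips of the shut fingers; the grasp point (between the pads) lies 19 mm behind it (env.hold_point_z is the distance from the TCP to the grasp point, in m); z points along the fingers, y is the line along which they close (so a half turn about z gives the same grasp; the last joint's range is limited). The gripper opens to 85 mm and grips with 20 to 120 N. Pads are 22 mm wide; open, the fingers measure 114 mm over their backs; the gripper's body (76 mm by 85 mm) begins 54 mm behind the grasp point. The pads swing forward as they close: fully open they stand 13 mm farther back than shut.
Start: joints at [0.991, 0.313, 1.498, -0, 1.331, -0.223], TCP at [0.183, 0.492, 0.231] pointing down, gripper open.
Joint ranges: [-2.94, 2.94], [-0.97, 2.17], [0.19, 2.56], [-1.23, 4.37], [0.02, 3.11], [-2.88, 2.88]. Speed limits (rad/s): [2.39, 2.39, 3.01, 3.14, 3.14, 3.14].

## Interface

Orientations are given as a unit quaternion [x, y, z, w].
In Python, from bench import env, kinematics, monitor, eyes, job gives the robot as it stands. The module is installed in compiled form; this text tells all that it offers. Calls block until the motion is done:
- env.reach(position, orientation): joint-space move of the TCP to a pose.
- env.movel(position, velocity=0.15, frame=None, guard=None): straight line of the TCP; frame=None keeps the orientation; velocity is the mean speed in m/s. With guard (N) it stops when the force on the tool has changed by that much, and returns True; else False.
- env.set_joints(angles): joint-space move.
- env.release() and env.close_gripper(effort=None): open the fingers fully, or close them until they stop; effort is the grip in N (None keeps the last).
- env.hold(seconds).
- kinematics.ik(position, orientation): joint angles nearest the present ones, or None.
- monitor.sense(): the state.
- eyes.grab_frame(name): name is "scene" or "top" or "wrist"; returns a dict with "frame" (400x640x3 uint8, red, green, blue), "mtx" (3x3 intrinsics, pixels), "view" (4x4, takes a point from world to camera coordinates). Camera axes: x right, y down, z forward; pixel columns grow to the right and rows downward; lengths in m; the calibration is good to about 2 mm. The wrist camera is an equidistant fisheye: a pixel r from the principal point sees the ray r / f radians off the axis. A picture is of the moment at which its call begins. There is no depth.
A pose or a line that the arm cannot do raises env.MotionError and nothing moves.
- job.hand_in(): hands the job in; it is judged then, once.
The state is a dict: "clock": time; "joints": joint angles; "qvel": joint speeds; "joint_efforts": joint torques, N m; "position": TCP position; "ee_rot": TCP orientation; "contact_force": force on the tool from outside, world axes, zero at the start; "ft_torque": the same for the moment, N m; "finger_gap": opening from 0.0 (shut) to 1.0 (fully open); "gripper_force": force on a finger pad.
Only numpy, scipy, OpenCV 4.12 (cv2) and the standard library are available. Lean on these libraries where they do the work, as an engineer would, in place of code of your own. Each camera call takes 0.05 s, during which the arm holds its last target. There are 200 camera calls.

## Task

Push the slotted clamp plate forward under the raised wing nut until its fork stops against the lip on the cradle's foot, then turn the wing nut clockwise (seen from above), a short arc at a time between the posts, until it bears on the plate firmly finger-tight but is not overtightened. Then let go; do not knock the two steel posts beside the nut, and leave the mask, the filter and the wrench where they are.

Things in the scene. Friction and masses are not known exactly. Their poses are not given: they have to be found in the camera images.
- rig: Bench cradle fixed to the table, with a yellow cylinder. Origin: at table height on the axis of the upright threaded rod (diameter 16, top z = 90); x points from the rod to the cylinder, z up. The clamp plate slides along x on the bed (top z = 20) between low cheeks (y = +/-27, top z = 30). The lip that stops it: face at x = +62, top z = 36. Cylinder: near side x = 112, top z = 166 (mm).
- posts: Two fixed upright steel posts, diameter 16 mm, top at z = 82 mm, at x = +27.5 mm, y = +36 and -36 mm in the rig's frame; this origin and axes are those of the rig. The wings pass 5 mm clear of them; a finger turning along with a wing can meet them.
- wing_nut: Dark steel nut on the rod. Origin: axis, at its underside, 2 to 5 mm above the plate at first; x along its two wings, z up. Flange diameter 38, 6 thick; wings 9 thick, tips 32 from the axis, top 30 above the origin. Clockwise tightens: sinks 1 mm per rad, 2.5 to 6 rad in all. Free it needs 0.06 N m; on the plate torque climbs steeply, about 1.5 N m per rad: tight at 0.25 to 0.6, too much at 0.8. Stays as left.
- clamp: Loose steel plate, 0.7 kg, 130 x 50 x 12 mm, lying on the bed. Origin: middle of its underside; x points to its fork, which straddles the rod (slot 20 wide, from x = -12 to its open end at x = +65). It starts drawn back 28 to 45 mm. Fully home the fork touches the lip and this origin is at x = -3 mm in the rig's frame. Sliding it takes 3 to 6 N.
- tab (a point): Top middle of the clamp plate's upturned tab, at its rear end: 12 thick (x), 50 wide, its top 40 mm above the plate's underside and its middle 59 mm behind the plate's origin. Its rear face (6 mm behind this point) can be pushed.
- mask: Bystander: black full-face mask lying dome up, diameter 150, height 96. Origin under its middle.
- filter: Bystander: grey round filter canister, diameter 106, height 58. Origin under its middle.
- wrench: Bystander: steel wrench lying on the table. Origin at its middle, underside.
Things that resemble listed ones, but are neither listed nor needed, are in the scene too. Of the things like the clamp, leave any that is green or orange; of the rest the larger one is meant.

How it is judged:
By the outcome, as a careful person would: the job done as asked, in the order asked, and still so for the second after the job is handed in, with the robot touching nothing.
It also fails if it takes over 72 s, if anything falls off the work surface, if the arm or the gripper's body presses on something with over 40 N, if the wrist force passes 120 N, or if a joint passes its speed limit or range.

## Working session

There is one attempt and no reset: what is moved stays moved. The work goes in short steps, each a Python script; the robot and the scene stay as the last script left them, time stands still between calls to the robot, and variables do not carry over. Pictures are saved under pics/ and viewed, at most 10 in all, crops included, and the job is handed in when it is done.

```bash
mkdir -p pics
python3 - <<'E'
from bench import env, kinematics, monitor, eyes, job
import cv2,numpy as np
for n in("scene","top"):
    d=eyes.grab_frame(n); cv2.imwrite(f"pics/{n}0.png",d["frame"][:,:,::-1]); np.savez(f"pics/{n}0.npz",**d)
    print(n,d["mtx"].tolist(),np.round(d["view"],4).tolist())
s=monitor.sense();print(s)
E
```

```text
scene [[453.52759120017413, 0.0, 321.7787414838441], [0.0, 453.52759120017413, 202.91230201619894], [0.0, 0.0, 1.0]] [[-0.6867, 0.7269, 0.0066, 0.3602], [0.5621, 0.5366, -0.6294, -0.2052], [-0.4611, -0.4285, -0.777, 1.6078], [0.0, 0.0, 0.0, 1.0]]
top [[467.7079711758778, 0.0, 314.718309264146], [0.0, 467.7079711758778, 197.46774144317817], [0.0, 0.0, 1.0]] [[-0.0231, -0.9997, -0.0044, -0.0071], [-0.9768, 0.0235, -0.2128, 0.4868], [0.2128, -0.0006, -0.9771, 1.2527], [0.0, 0.0, 0.0, 1.0]]
{'clock': 0.1, 'joints': array([ 9.90609265e-01,  3.13354996e-01,  1.49834898e+00,  8.66224876e-06,
        1.33100233e+00, -2.23381394e-01]), 'qvel': array([-0.00064524, -0.0009021 , -0.00177039, -0.00195118, -0.00137899,
        0.00103926]), 'joint_efforts': array([ 2.10432874e-03, -4.12901759e+01, -2.60142195e+01, -2.58838818e-04,
        3.09989300e-03, -3.55287068e-05]), 'position': array([0.18324638, 0.49173979, 0.23081685]), 'ee_rot': array([ 1.77458971e-01,  9.84128042e-01, -5.10841166e-04, -2.21625982e-04]), 'contact_force': array([-0.16410947,  0.40545566, -0.79044742]), 'ft_torque': array([-0.02674843,  0.01418052, -0.03349031]), 'gripper_force': 0.0, 'finger_gap': 0.9988469864397055}
```

View pics/scene0.png

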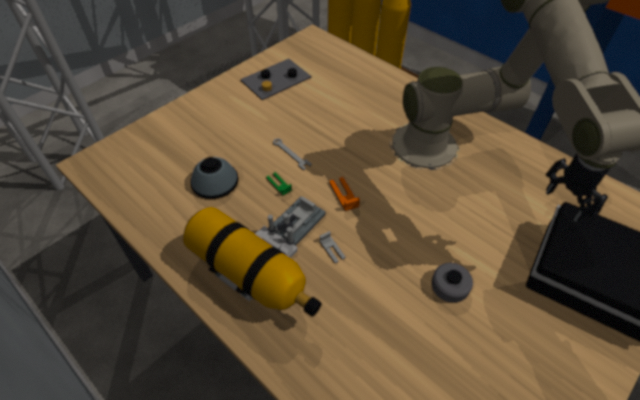

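View pics/top0.png

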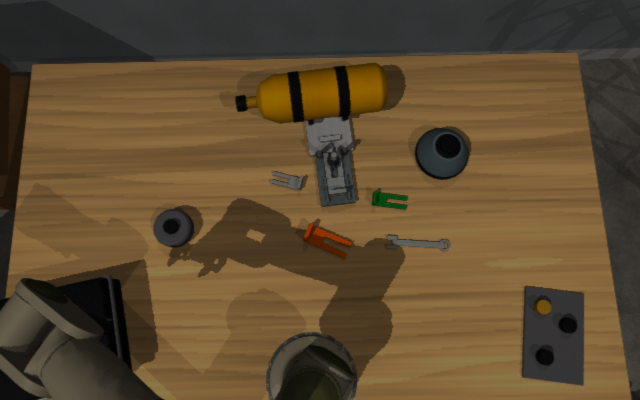

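Top view: the nut and rod are near (333,156), the drawn-back plate's tab is near (340,195), and the cylinder is above. The green and orange forks and the small grey fork are decoys. In the scene view the rig is at about (285,228). Next I'll get a rough position and zoom in.

```bash
cat > h.py <<'E'
from bench import env, kinematics, monitor, eyes, job
import cv2,numpy as np
from scipy.spatial.transform import Rotation as R
def ray(d,u,v,z,fish=False):
    K=d["mtx"];V=d["view"]; x=(u-K[0,2])/K[0,0];y=(v-K[1,2])/K[1,1]
    if fish:
        r=np.hypot(x,y); k=np.sin(r)/r if r>1e-9 else 1; c=np.array([x*k,y*k,np.cos(r)])
    else: c=np.array([x,y,1.])
    w=V[:3,:3].T@c; o=-V[:3,:3].T@V[:3,3]
    return o+w*(z-o[2])/w[2]
def proj(d,p,fish=False):
    c=d["view"][:3,:3]@np.asarray(p)+d["view"][:3,3];K=d["mtx"]
    if fish:
        r=np.hypot(c[0],c[1]);t=np.arctan2(r,c[2]);a=c[:2]/r*t
    else: a=c[:2]/c[2]
    return K[0,0]*a[0]+K[0,2],K[1,1]*a[1]+K[1,2]
def down(yaw): # tool y axis at world angle yaw
    return R.from_matrix(np.array([[np.sin(yaw),np.cos(yaw),0],[-np.cos(yaw),np.sin(yaw),0],[0,0,-1]]).T@np.eye(3) if 0 else np.column_stack([[-np.sin(yaw)*-1*-1*-1,-np.cos(yaw),0],[np.cos(yaw),np.sin(yaw),0],[0,0,-1]])).as_quat()
E
python3 - <<'E'
import re
s=open('h.py').read(); i=s.index('def down')
s=s[:i]+'''def down(yaw): # tool pointing down, its y axis (finger line) at world angle yaw
    y=np.array([np.cos(yaw),np.sin(yaw),0]);z=np.array([0,0,-1.])
    return R.from_matrix(np.column_stack([np.cross(y,z),y,z])).as_quat()
'''
open('h.py','w').write(s)
E
python3 - <<'E'
from h import *
d=dict(np.load("pics/top0.npz"))
for u,v,z in[(333,156,.08),(340,195,.06),(331,120,.02),(338,203,.02)]: print(ray(d,u,v,z))
c=cv2.resize(d["frame"][95:215,250:410,::-1],None,fx=5,fy=5,interpolation=cv2.INTER_CUBIC);cv2.imwrite("pics/topc.png",cv2.convertScaleAbs(c,alpha=1.6))
s=monitor.sense()
p=R.from_quat(s["ee_rot"]).as_matrix();print(p)
for yaw in np.arange(-180,180,30):
    q=kinematics.ik([.55,-.04,.25],down(np.radians(yaw)));print(yaw,None if q is None else np.round(q,2))
E
```

```text
[ 0.59739576 -0.07214165  0.08      ]
[ 0.49020893 -0.08888986  0.06      ]
[ 0.72767889 -0.07232544  0.02      ]
[ 0.47585135 -0.08462183  0.02      ]
[[-9.37016529e-01  3.49284474e-01 -6.17523384e-04]
 [ 3.49284927e-01  9.37016105e-01 -9.26807195e-04]
 [ 2.54909993e-04 -1.08412527e-03 -9.99999380e-01]]
-180 [-0.29  0.36  1.38 -0.    1.4   2.86]
-150 [-0.29  0.36  1.38 -0.    1.4   2.33]
-120 [-0.29  0.36  1.38 -0.    1.4   1.81]
-90 [-0.29  0.36  1.38 -0.    1.4   1.29]
-60 [-0.29  0.36  1.38 -0.    1.4   0.76]
-30 [-0.29  0.36  1.38 -0.    1.4   0.24]
0 [-0.29  0.36  1.38 -0.    1.4  -0.29]
30 [-0.29  0.36  1.38 -0.    1.4  -0.81]
60 [-0.29  0.36  1.38 -0.    1.4  -1.33]
90 [-0.29  0.36  1.38 -0.    1.4  -1.86]
120 [-0.29  0.36  1.38 -0.    1.4  -2.38]
150 None
```

View pics/topc.png

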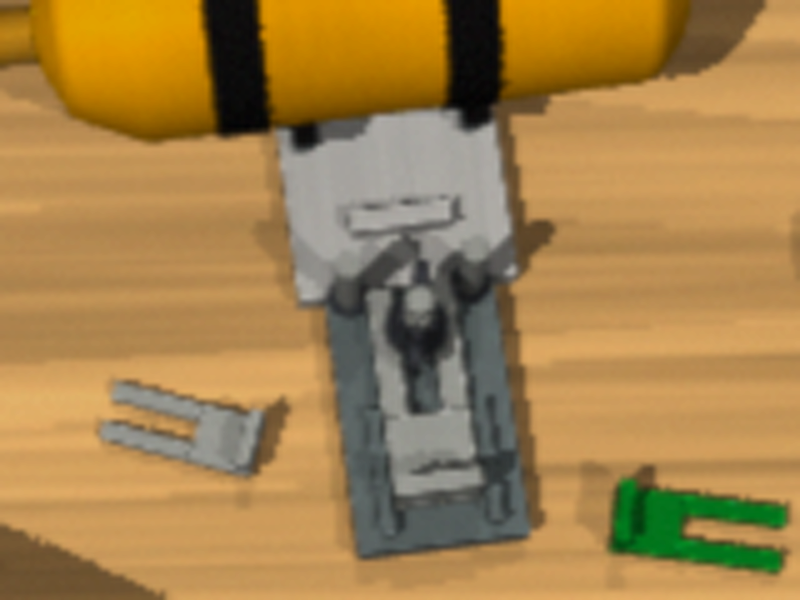

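The crop shows the rod top at about crop (420,300), which is pixel (334,155). The posts are at (347,290) and (470,275), the lip is at (402,213) and the tab at (437,478). The wings lie roughly along rig x. I'll move above, behind the tab, and look with the wrist camera.

Run:
```python
from h import *
d=dict(np.load("pics/top0.npz"))
P=lambda u,v,z:ray(d,250+u/5,95+v/5,z)
rod=P(420,300,.09);lip=P(402,205,.036);rear=P(442,543,.02);tab=P(437,470,.06)
print(rod,lip,rear,tab,np.degrees(np.arctan2(*(lip-rear)[1::-1])))
yaw=np.arctan2(*(lip-rear)[1::-1])
env.close_gripper(20)
env.reach([rod[0]-.09,rod[1]-.005,.25],down(yaw+np.pi/2-np.pi))
d=eyes.grab_frame("wrist");np.savez("pics/w1.npz",**d);cv2.imwrite("pics/w1.png",cv2.convertScaleAbs(d["frame"][:,:,::-1],alpha=1.5))
s=monitor.sense();print(s["clock"],s["position"],s["joints"],d["mtx"].tolist(),np.round(d["view"],3).tolist(),proj(d,rod,True),proj(d,tab,True))
```

```text
[ 0.59709455 -0.07455723  0.09      ] [ 0.67197597 -0.06840613  0.036     ] [ 0.47407778 -0.08570342  0.02      ] [ 0.50748985 -0.08224687  0.06      ] 4.995240453920581
3.2583 [ 0.5071813  -0.07888094  0.25001802] [-3.82914724e-01  2.73426208e-01  1.50099627e+00  1.10445474e-04
  1.36715044e+00  1.09927581e+00] [[309.70691628693146, 0.0, 319.0503569531262], [0.0, 309.70691628693146, 198.62564374605566], [0.0, 0.0, 1.0]] [[0.089, -0.996, 0.0, -0.123], [-0.953, -0.086, 0.289, 0.434], [-0.288, -0.026, -0.957, 0.542], [0.0, 0.0, 0.0, 1.0]] (np.float64(323.6224387796058), np.float64(91.55489193557547)) (np.float64(322.70467723021557), np.float64(175.45173542224794))
```

View pics/w1.png

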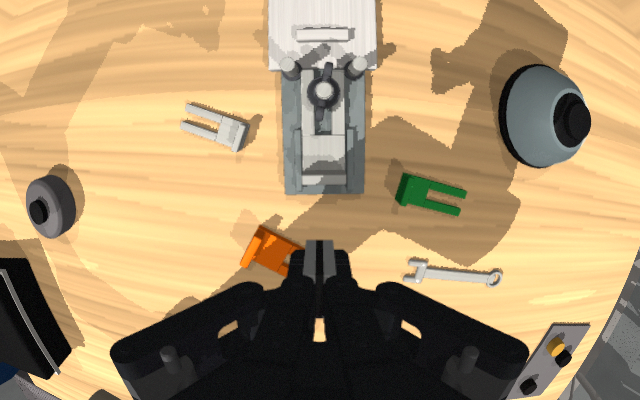

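The wrist view agrees with the estimates: rod top (323,90), posts (291,66) and (359,63), tab top about (323,180). I'll refine from this view, then push.

```bash
python3 - <<'E'
from h import *
d=dict(np.load("pics/w1.npz"))
a=ray(d,290,66,.082,True);b=ray(d,359,63,.082,True);rod=ray(d,323,90,.09,True)
l=ray(d,285,193,.02,True);r=ray(d,364,193,.02,True);tr=ray(d,323,186,.06,True)
t=a-b;m=(a+b)/2;l1=ray(d,297,33,.036,True);l2=ray(d,350,33,.036,True)
mid=(l1+l2)/2-(l+r)/2
print("posts",a,b,np.linalg.norm(t),np.degrees(np.arctan2(-t[0],t[1])),"rod",rod,"m-rod",m-rod,"yaw",np.degrees(np.arctan2(mid[1],mid[0])),"lipmid",(l1+l2)/2,"rear",(l+r)/2,"tabrear",tr)
E
cat >> h.py <<'E'
YAW=np.radians(5.0); ROD=np.array([.597,-.0745,0])
ex=np.array([np.cos(YAW),np.sin(YAW),0]);ey=np.array([-np.sin(YAW),np.cos(YAW),0])
def rig(x,y,z): return ROD+ex*x+ey*y+np.array([0,0,z])   # m
def st():
    s=monitor.sense();p=s["position"]-ROD
    return round(s["clock"],2),np.round([p@ex*1e3,p@ey*1e3,p[2]*1e3],1),"F",np.round(s["contact_force"],1),"T",np.round(s["ft_torque"],3),"gap",round(s["finger_gap"],3),"pad",round(s["gripper_force"],1)
E
```

```text
posts [ 0.62076132 -0.03924286  0.082     ] [ 0.63029051 -0.10684064  0.082     ] 0.06826613565615901 8.024053447684517 rod [ 0.59856067 -0.07382335  0.09      ] m-rod [ 0.02696524  0.0007816  -0.008     ] yaw 5.686118119263077 lipmid [ 0.6694499  -0.06876304  0.036     ] rear [ 0.47653628 -0.08797117  0.02      ] tabrear [ 0.4955612  -0.08368386  0.06      ]
```

```bash
sed -i 's/YAW=np.radians(5.0); ROD=np.array(\[.597,-.0745,0\])/YAW=np.radians(5.6); ROD=np.array([.598,-.0740,0])/' h.py
python3 - <<'E'
from h import *
q=down(YAW-np.pi/2)
env.reach(rig(-.135,0,.12),q)
env.movel(rig(-.135,0,.038),.08); print(st())
print(env.movel(rig(-.098,0,.038),.03,guard=30)); print(st())
print(env.movel(rig(-.070,0,.038),.02,guard=18)); print(st())
d=eyes.grab_frame("wrist");np.savez("pics/w2.npz",**d);cv2.imwrite("pics/w2.png",cv2.convertScaleAbs(cv2.resize(d["frame"][0:300,160:480,::-1],None,fx=1.8,fy=1.8,interpolation=cv2.INTER_CUBIC),alpha=1.5))
E
```

```text
(5.04, array([-134.7,   -0.2,   38.4]), 'F', array([-0.4, -1.2,  0.5]), 'T', array([ 0.004, -0.05 , -0.078]), 'gap', 0.003, 'pad', 0.0)
False
(6.42, array([-98.8,   0.3,  37.9]), 'F', array([-7.2, -0.8,  4.7]), 'T', array([-0.073,  1.134, -0.023]), 'gap', -0.001, 'pad', 3.6)
True
(7.44, array([-78.6,   0.4,  37.5]), 'F', array([0.7, 0. , 0.1]), 'T', array([-0.025, -0.03 ,  0.006]), 'gap', 0.0, 'pad', 0.0)
```

View pics/w2.png

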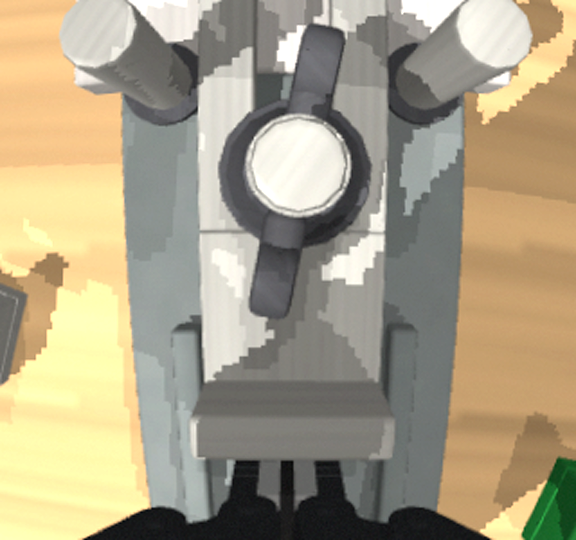

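The plate stopped at tool x = −78.6 mm against an expected −79, so it is home. In the crop the nut's wings run from (322,40) to (270,305), about 11° clockwise of rig x. The rod top is at crop (299,165) and the posts are at (98,32) and (495,32). I'll re-check the rod position from this closer view and take a cleaner look from above.

Run:
```python
from h import *
d=dict(np.load("pics/w2.npz"))
P=lambda u,v,z:ray(d,160+u/1.8,v/1.8,z,True)
f=lambda p:np.round([(p-ROD)@ex*1e3,(p-ROD)@ey*1e3],1)
print("rod",f(P(299,165,.09)),"posts",f(P(98,32,.082)),f(P(495,32,.082)),"tips",f(P(323,33,.064)),f(P(270,306,.064)))
env.movel(rig(-.085,0,.038),.05)
env.movel(rig(-.085,0,.14),.15)
env.reach(rig(-.075,0,.20),down(YAW-np.pi/2))
d=eyes.grab_frame("wrist");np.savez("pics/w3.npz",**d)
u,v=proj(d,rig(0,0,.08),True);u,v=int(u),int(v);print(u,v,st())
y0,x0=max(v-75,0),u-100;print(x0,y0)
cv2.imwrite("pics/w3.png",cv2.convertScaleAbs(cv2.resize(d["frame"][y0:y0+150,x0:x0+200,::-1],None,fx=4,fy=4,interpolation=cv2.INTER_CUBIC),alpha=1.6))
```

```text
rod [ 0.5 -0.8] posts [27.3 35.2] [ 28.  -36.6] tips [30.2 -6.2] [-28.1   4.7]
319 106 (9.0, array([-75.4,   0.2, 198.9]), 'F', array([-0.5, -0.7,  0.2]), 'T', array([-0.031,  0.026, -0.02 ]), 'gap', -0.001, 'pad', 0.0)
219 31
```

View pics/w3.png

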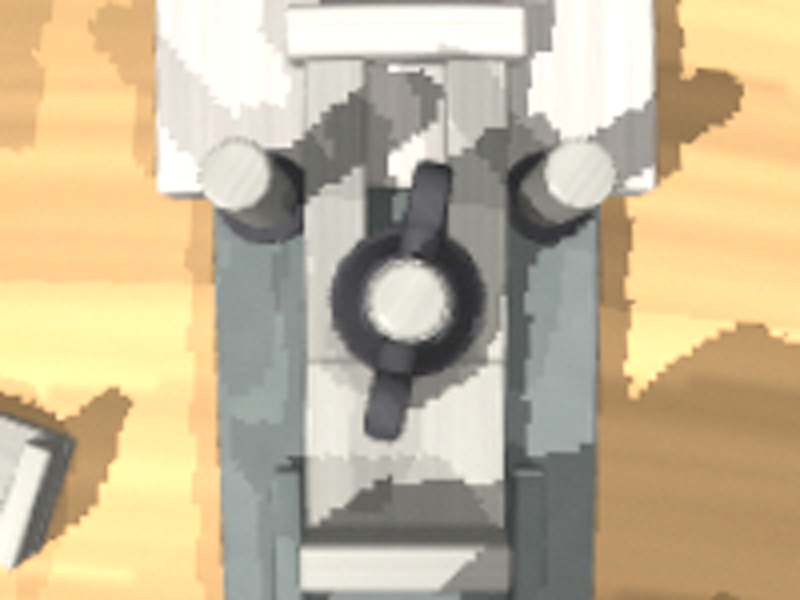

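The fork is against the lip, with the plate edge meeting the lip at crop (300–525, 60). The rod is at (408,300), the wings run from (437,165) to (383,437), and both posts are clear. Next I'll grip the nut centred on the rod, with the finger line along rig y so it clears the posts and tab. The closed fingers then turn inside the posts.

```bash
sed -i 's/ROD=np.array(\[.598,-.0740,0\])/ROD=np.array([.5983,-.0746,0])/' h.py
cat >> h.py <<'E'
def at(a,z): # centred on rod, finger line at a (rad) clockwise from rig +y
    q=kinematics.ik(rig(0,0,z),down(YAW+np.pi/2-a)); 
    if q is None: raise SystemExit("no ik")
    return q
E
python3 - <<'E'
from h import *
print(at(0,.12)[5])
env.reach(rig(-.02,0,.15),down(YAW+np.pi/2)); env.release()
env.movel(rig(0,0,.15),.1)
print(env.movel(rig(0,0,.047),.08,guard=15)); print(st())
env.close_gripper(30); print(st())
for k in range(1,7):
    env.set_joints(at(k*.08,.047-.00008*k)); print(st(), round(monitor.sense()["joints"][5],3))
d=eyes.grab_frame("wrist")
cv2.imwrite("pics/w4.png",cv2.convertScaleAbs(cv2.resize(d["frame"][0:400,120:520,::-1],None,fx=1.5,fy=1.5),alpha=1.6))
E
```

```text
-1.986688261356446
False
(14.19, array([ 0.3, -0.1, 47.5]), 'F', array([ 0.2, -0.6, -0. ]), 'T', array([ 0.007, -0.   ,  0.002]), 'gap', 0.994, 'pad', 0.0)
(14.83, array([ 0.1, -0.7, 47.4]), 'F', array([-2. , -5.7,  3.4]), 'T', array([-0.671,  0.259, -0.064]), 'gap', 0.177, 'pad', 55.3)
(15.08, array([ 0.7, -0.7, 47.5]), 'F', array([ 1.3, -5.5,  1.8]), 'T', array([-0.295, -0.285,  0.108]), 'gap', 0.181, 'pad', 48.6) -1.907
(15.33, array([ 0.8, -0.8, 47.7]), 'F', array([ 1.2, -5.4,  4.9]), 'T', array([-0.7  , -0.202,  0.051]), 'gap', 0.179, 'pad', 42.9) -1.828
(15.58, array([ 0.9, -0.9, 47.7]), 'F', array([ 1.6, -5.9,  6. ]), 'T', array([-0.703, -0.235,  0.101]), 'gap', 0.178, 'pad', 41.0) -1.748
(15.83, array([ 1.1, -0.9, 47.8]), 'F', array([ 3. , -6.3,  5.8]), 'T', array([-0.719, -0.268,  0.075]), 'gap', 0.175, 'pad', 39.7) -1.668
(16.08, array([ 1.2, -1. , 47.8]), 'F', array([ 2.6, -5.3,  5.8]), 'T', array([-0.789, -0.268, -0.004]), 'gap', 0.176, 'pad', 38.9) -1.588
(16.33, array([ 1.3, -1.2, 47.8]), 'F', array([ 3.2, -5.4,  7.2]), 'T', array([-0.865, -0.354,  0.004]), 'gap', 0.175, 'pad', 38.4) -1.508
```

View pics/w4.png

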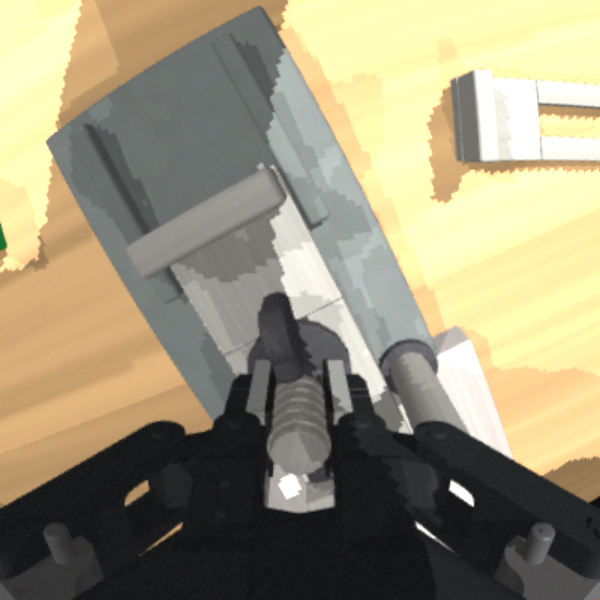

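The fingers are closed round the rod above the flange, with the gap about 15 mm. The wing at crop (275,330) stands between the pads, and the post at (415,370) is clear. The torque is near zero, so the pads are slipping on the rod until their edges meet the wings. I'll continue the arc with a torque stop.

```bash
cat >> h.py <<'E'
def turn(a,a1,z0,step=.1,stop=.33,lead=0.):
    """clockwise from a to a1, sinking 1 mm/rad; ends on torque"""
    log=[]
    while a<a1-1e-6:
        a=min(a+step,a1); env.set_joints(at(a,z0-.001*max(a-lead,0)))
        s=monitor.sense(); t=s["ft_torque"][2]; log.append((round(a,2),round(float(t),2)))
        if t>stop or np.linalg.norm(s["contact_force"])>40: break
    print(log); print(st()); return a
E
python3 - <<'E'
from h import *
turn(.48,3.14,.047,lead=.4)
d=eyes.grab_frame("wrist")
cv2.imwrite("pics/w5.png",cv2.convertScaleAbs(cv2.resize(d["frame"][0:400,120:520,::-1],None,fx=1.5,fy=1.5),alpha=1.6))
E
```

```text
[(0.58, -0.06), (0.68, -0.11), (0.78, 0.23), (0.88, 0.11), (0.98, 0.04), (1.08, -0.01), (1.18, -0.03), (1.28, -0.09), (1.38, -0.16), (1.48, 0.04), (1.58, -0.03), (1.68, 0.2), (1.78, 0.14), (1.88, 0.1), (1.98, 0.12), (2.08, -0.05), (2.18, 0.06), (2.28, -0.07), (2.38, 0.06), (2.48, -0.13), (2.58, -0.04), (2.68, -0.09), (2.78, 0.22), (2.88, 0.11), (2.98, 0.22), (3.08, 0.06), (3.14, 0.24)]
(23.13, array([ 1.5, -0.8, 45.7]), 'F', array([ 3.8, -3.8,  7. ]), 'T', array([-0.488, -0.456,  0.242]), 'gap', 0.176, 'pad', 33.9)
```

View pics/w5.png

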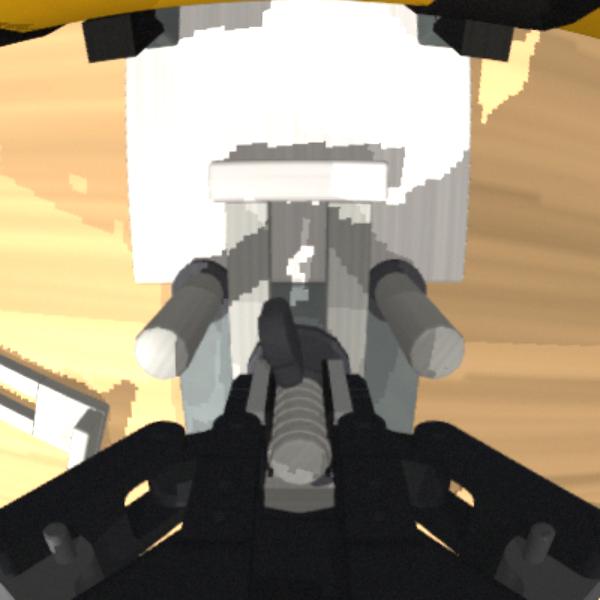

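The wing at crop (280,340) has kept its angle to the fingers through the 180° turn, so the pads are driving the nut, and it has turned about 2.8 rad. At this angle the fingers clear the posts. I'll open, re-centre, re-grip more lightly to cut rod friction, and go on.

```bash
cat >> h.py <<'E'
ROD=np.array([.5993,-.0754,0])
def tz(n=6):
    v=[]
    for _ in range(n): env.hold(.02); v.append(monitor.sense()["ft_torque"][2])
    return float(np.mean(v)),float(np.std(v))
def turn2(a,a1,z,step=.08,hi=.38,lo=.27):
    prev=0;log=[]
    while a<a1-1e-6:
        a=min(a+step,a1);z-=.001*step; env.set_joints(at(a,z)); t,sd=tz(4)
        log.append((round(a,2),round(t,2),round(sd,2)))
        if t>hi or (t>lo and prev>lo): break
        prev=t
    print(log);print(st(),"z",z);return a
E
python3 - <<'E'
from h import *
env.release(); env.movel(rig(0,0,.0445),.05); print(st(),tz())
env.close_gripper(20); print(st(),tz())
turn2(3.14,4.78,.0445)
print(monitor.sense()["joints"][5])
E
```

```text
(24.12, array([ 0.1, -0.1, 44.5]), 'F', array([-0.3, -0.1, -0.1]), 'T', array([-0.016, -0.04 , -0.006]), 'gap', 0.998, 'pad', 0.0) (0.02147828816374175, 0.03204377783512621)
(24.85, array([ 0. ,  0.1, 44.8]), 'F', array([-1.6,  1.3,  2.9]), 'T', array([0.36 , 0.273, 0.063]), 'gap', 0.185, 'pad', 41.2) (0.010403183413898244, 0.03490861580017982)
[(3.22, 0.08, 0.03), (3.3, 0.02, 0.02), (3.38, 0.19, 0.03), (3.46, 0.16, 0.03), (3.54, 0.1, 0.03), (3.62, 0.1, 0.03), (3.7, 0.1, 0.02), (3.78, 0.12, 0.04), (3.86, 0.14, 0.03), (3.94, 0.13, 0.02), (4.02, 0.04, 0.03), (4.1, 0.1, 0.02), (4.18, 0.1, 0.03), (4.26, 0.14, 0.0), (4.34, 0.22, 0.02), (4.42, 0.31, 0.01), (4.5, 0.41, 0.03)]
(30.33, array([-0. , -1.3, 44.2]), 'F', array([-6.5, -4.5, 10.1]), 'T', array([-0.54 ,  0.692,  0.466]), 'gap', 0.183, 'pad', 30.6) z 0.04314000000000005
2.5120563361994797
```

There is a clear ramp from the 0.1 baseline to 0.41. One small step more will centre it in the window. Then I'll back the pads off the wings, slide up past the tab top, open and leave.

Run:
```python
from h import *
z=.0431
env.set_joints(at(4.55,z)); t=tz(8); print(t,st())
if t[0]<.42: env.set_joints(at(4.59,z)); print(tz(8))
a=4.55
for b in(4.50,4.44,4.38): env.set_joints(at(b,z)); print(b,tz(3))
q=at(4.38,.072); env.movel(rig(0,0,.072),.05); print(st())
env.release(); print(st())
env.movel(rig(0,0,.16),.12); env.reach(rig(-.075,0,.20),down(YAW-np.pi/2))
env.hold(.2);print(st())
d=eyes.grab_frame("wrist")
u,v=proj(d,rig(0,0,.08),True);u,v=int(u),int(v);y0,x0=max(v-75,0),u-100
cv2.imwrite("pics/w6.png",cv2.convertScaleAbs(cv2.resize(d["frame"][y0:y0+150,x0:x0+200,::-1],None,fx=4,fy=4,interpolation=cv2.INTER_CUBIC),alpha=1.6))
```

```text
(0.5391397263791209, 0.024321466457012976) (30.72, array([-0.1, -1.3, 44.2]), 'F', array([-6.6, -5.8, 10.5]), 'T', array([-0.608,  0.75 ,  0.556]), 'gap', 0.18, 'pad', 33.4)
4.5 (-0.006722056665879315, 0.026131586447568758)
4.44 (-0.11271569251743829, 0.0291953204621707)
4.38 (-0.06529433745886544, 0.03635591296455217)
(32.34, array([-1. ,  1.3, 68.7]), 'F', array([  6.2,   2.2, -19.8]), 'T', array([ 0.523, -0.941,  0.03 ]), 'gap', 0.177, 'pad', 20.8)
(33.02, array([ 0. , -0.1, 72.1]), 'F', array([-0.6, -0.1,  0. ]), 'T', array([ 0.034, -0.01 , -0.027]), 'gap', 0.996, 'pad', 0.0)
(35.29, array([-74.9,  -0. , 199.8]), 'F', array([0.2, 1.2, 0.6]), 'T', array([ 0.043, -0.004, -0.037]), 'gap', 0.997, 'pad', 0.0)
```

View pics/w6.png

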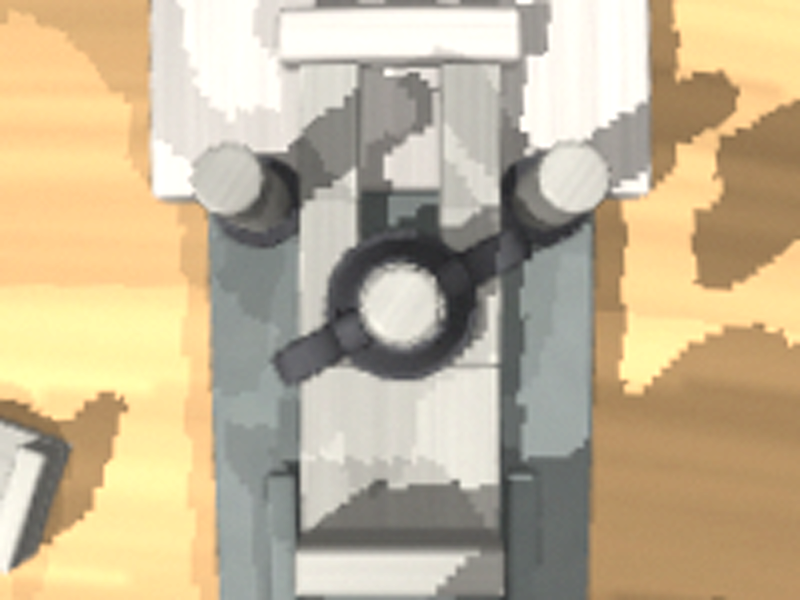

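The plate is still against the lip. The nut has turned about 4 rad, with its wings now from (525,235) to (280,365), and the posts are untouched. The reading peaked at 0.54 N m. The back-off showed about 0.09 of that was rod friction, so the nut is at about 0.45, inside the 0.25 to 0.6 window.

```bash
python3 -c "
from bench import job
print(job.hand_in())"
```

```text
the job is handed in; nothing more can be done
None
```

The job is handed in: the clamp plate is home against the lip and the wing nut is tightened to an estimated 0.45 N m (range 0.25 to 0.6). The gripper is clear, it did not touch the posts, mask, filter or wrench, and the clock stood at about 35 s of the 72 s allowed.

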